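Pass an opened power bank through the swelling gauge

TASK

Check the opened power bank for swelling: push it, flat on the bench, through the narrow gap between the two fixed steel gauge blocks and on until its front end rests squarely against the stop bar beyond. Only push it with the fingers, never pick it up or let it leave the bench, and leave the standing spare cell, the screw cup and the screwdriver where they are. Let go and move clear when it is there.

Things in the scene. Friction and masses are not known exactly. Their poses are not given: they have to be found in the camera images.
- power_bank: Opened power bank lying flat and loose on the entry side of the gauge, askew: a white tray 120 mm long (its x), 66 mm wide (y), 18 mm high, straight upright walls, square corners, holding two blue cells (2 mm above the walls), a green circuit board and a grey block, all fixed in it. 0.2 to 0.45 kg. Origin: centre of its underside. +x points to its front end, away from the grey block.
- bank_front (a point): Centre of the bank's front end face, 60 mm ahead of its origin and 9 mm above its underside.
- bank_back (a point): Centre of the bank's back end face (the upright wall to push on), 60 mm behind its origin and 9 mm above its underside.
- gauge: The gauge, fixed to the bench: two steel blocks and a stop bar. Origin: on the bench, mid-gap. +x is the way the bank passes, y runs from block to block. The gap is 71 mm wide (inner faces at y = +/-35.5 mm), 5 mm wider than the bank. The bench is bare and level in the gap and before and behind it. The stop bar's near face is at x = +170 mm.
- block_left (a point): Top centre of the gauge block on the gauge's +y side: bare steel, 44 mm long in the gauge's x (-22 to +22 mm) with round ends of 12 mm radius, 24 mm wide, 30 mm high. A foot plate 5 mm high reaches outwards from it to y = 85 mm.
- block_right (a point): The same for the block on the gauge's -y side; its foot plate reaches to y = -85 mm.
- stop_face (a point): Middle of the near face of the aluminium stop bar (110 mm long across the path, 16 mm wide, 16 mm high), 170 mm from the gauge's origin along its +x, 8 mm above the bench. The bank's front end is to rest against it; the bank's back end is then 28 mm beyond the blocks.
- spare_cell: Bystander: a blue battery cell standing upright, 21 mm in diameter, 70 mm high, light and easily toppled. Origin: centre of its underside.
- screw_cup: Bystander: small open steel bowl, 64 mm across, 35 mm high. Origin: centre of its underside.
- screwdriver: Bystander: screwdriver 160 mm long lying on the bench along its own x axis. Origin: underside, about the middle.
There are look-alikes about, which are no part of the job. There is more than one size of the power_bank; the job needs the smallest.

How it is judged:
By the outcome, as a careful person would: the job done as asked, in the order asked, and still so for the second after the job is handed in, with the robot touching nothing.
It also fails if it takes over 72 s, if anything falls off the work surface, if the arm or the gripper's body presses on something with over 40 N, if the wrist force passes 120 N, or if a joint passes its speed limit or range.

ROBOT

A 6-joint arm with a two-finger parallel gripper is mounted at the origin on the work surface. World frame = base frame: x ahead of the robot, y to its left, z up, the work surface at z = 0. Lengths are in m, angles in rad, forces in N, time in s.
With the tool pointing down it reaches from about 0.325 to 0.9 m from the base axis. Payload 6.1 kg.
Tool frame: the origin (TCP) lies at the very end of the fingers, on their centre line; the grasp point (between the pads) lies behind it (r.grip_depth is the z of the grasp point in the tool frame, in m); z points along the fingers, y is the line along which they close (so a half turn about z gives the same grasp; the last joint's range is limited). The gripper opens to 85 mm and grips with 20 to 120 N. Pads are 22 mm wide; open, the fingers measure 114 mm over their backs; the gripper's body (76 mm by 85 mm) begins 54 mm behind the grasp point. The pads swing forward as they close: fully open they stand 13 mm farther back than shut.
Start: joints at [-1.263, 0.22, 1.526, -0, 1.395, -0.126], TCP at [0.263, -0.567, 0.231] pointing down, gripper open.
Joint ranges: [-2.98, 2.98], [-0.91, 2.08], [0.09, 2.57], [-1.24, 4.39], [0.2, 2.65], [-2.68, 2.68]. Speed limits (rad/s): [2.57, 2.57, 3.01, 3.14, 3.14, 3.14].

INTERFACE

Orientations are given as a unit quaternion [w, x, y, z].
In Python, from rig import r gives the robot as it stands.
- The arm moves only by the tool move_arm, never from a script. Its argument "plan" is a list of rows, each an object of numbers: "x", "y", "z": the shift along the tool's x, y, z in cm; "spin": the turn about the tool's z in rad. A call has exactly 5 rows; each row shifts and turns the commanded pose from where the row before left it, along the tool's axes as they then stand; what a row does not reach is not made up. A row lasts 1/8 s, in which the tool goes at most 62.5 mm and 10.7 degrees, less where a joint would pass 70% of its speed; a pose out of reach is approached as far as the arm can. A call is refused whole if a number of a shift passes 6.25 or a number of a turn 0.188, either way. A call with a gripper value outside its range is refused whole. "gripper" is the opening, from 0 (shut) to 1 (fully open), set as the call begins (left out, the last holds). The fingers move at their own pace and stop on an object; "newtons" is the grip in N (left out, the last holds). Time passes only in rows, so rows that do not move let the fingers close, or fill a call up. It gives the time, the measured TCP pose, the force, the opening and the grip force at its end, in the units of the state.
- r.get_state(): the state, without advancing time (a new reading comes with each control period).
- r.camera(name): name is "scene" or "top" or "wrist"; returns a dict with "img" (400x640x3 uint8, red, green, blue), "fx", "fy", "cx", "cy" (pixels), "k1" (the pictures are not rectified: a ray, as slopes to the right and down, at radius r is drawn at 1 + k1 r^2 times it, then the intrinsics apply), "world_from_camera" (4x4, takes a point from camera to world coordinates). Camera axes: x right, y down, z forward; pixel columns grow to the right and rows downward; lengths in m; the calibration is good to about 2 mm. A picture is of the moment at which its call begins. There is no depth.
- r.finish_job(): hands the job in; it is judged then, once.
Trained networks look in the newest picture that a camera, given by its name, has taken for a name from the list of things; names that differ only in an ending like _2 or _b are one class to them, and where a whole thing is asked for, a point or a joint stands for the part that bears it (a point fixed in the world has none). Each returns a list of dicts, best first, with "conf" (0 to 1); they miss things now and then, are a little off and sometimes report something else, mostly with a low value. They report only what shows in the picture. A call takes as long as a camera call. They do not tell look-alikes from the thing itself.
- r.boxes_of(camera, name): "centre" ([x, y, z] in m, in world coordinates, good to about 4 mm: the middle of the surface that is visible of it).
The state is a dict: "clock": time; "q": joint angles; "qvel": joint speeds; "tau": joint torques, N m; "eef_pos": TCP position; "ee_rot": TCP orientation; "force": force on the tool from outside, world axes, zero at the start; "moment": the same for the moment, N m; "grip_width": finger opening in m; "grip_force": force on a finger pad.
Only numpy, scipy, OpenCV 4.12 (cv2) and the standard library are available. Lean on these libraries where they do the work, as an engineer would, in place of code of your own. Each camera call takes 0.05 s, during which the arm holds its last target. There are 200 camera calls.

## Working session

There is one attempt and no reset: what is moved stays moved. The work goes in short steps, Python scripts to look and compute and a tool call to move; the robot and the scene stay as the last step left them, time stands still between calls to the robot, and variables do not carry over. Pictures are saved under pics/ and viewed, at most 10 in all, crops included, and the job is handed in when it is done.

Besides the shell and the picture viewer there is one more tool, called after ">>>" as name([rows], argument=value, ...), one row to a line, values as JSON. move_arm: Moves the arm, as the interface text tells. Its arguments: {"type":"object","properties":{"plan":{"type":"array"},"gripper":{"type":"number"},"newtons":{"type":"number"}},"required":["plan"]}

```bash
ls; mkdir -p pics; python3 - <<'E'
from rig import r
import cv2
for c in ("top","scene"):
    d=r.camera(c); cv2.imwrite(f"pics/{c}0.png",d["img"][:,:,::-1])
    print(c,d["fx"],d["fy"],d["cx"],d["cy"],d["k1"],d["world_from_camera"])
    for n in ("power_bank","bank_front","bank_back","block_left","block_right","stop_face","spare_cell","screw_cup","screwdriver"):
        print(n,[(round(b["conf"],2),[round(v,3) for v in b["centre"]]) for b in r.boxes_of(c,n)])
s=r.get_state();print(s)
E
```

```text
pics
top 380.75386023928496 380.75386023928496 326.10988967262455 196.21929213687497 -0.08929836615209653 [[-0.02601646 -0.98648224  0.16178976  0.39764274]
 [-0.99962241  0.02710391  0.00451757  0.09750852]
 [-0.00884164 -0.16161114 -0.98681491  0.97710525]
 [ 0.          0.          0.          1.        ]]
power_bank [(0.75, [0.501, 0.39, 0.025]), (0.63, [0.519, 0.163, 0.02]), (0.57, [0.32, 0.224, 0.023]), (0.28, [0.434, -0.02, 0.07])]
bank_front [(0.87, [0.5, 0.387, 0.025]), (0.65, [0.518, 0.167, 0.02]), (0.65, [0.324, 0.226, 0.021])]
bank_back [(0.92, [0.516, 0.166, 0.02]), (0.91, [0.504, 0.384, 0.02]), (0.84, [0.324, 0.225, 0.02])]
block_left [(0.66, [0.545, 0.019, 0.013])]
block_right [(0.86, [0.539, 0.014, 0.015]), (0.41, [0.68, -0.112, 0.02])]
stop_face [(0.72, [0.535, 0.019, 0.015])]
spare_cell []
screw_cup [(0.57, [0.678, -0.113, 0.018])]
screwdriver [(0.73, [0.714, 0.141, 0.024])]
scene 395.50394292618785 395.50394292618785 318.45606933880487 202.45815831832593 -0.005762559733829682 [[ 0.74791369  0.39588446 -0.53282324  0.97167035]
 [ 0.6637593  -0.43758817  0.60658073 -
[... 712 characters left out ...]
lock': 1.0, 'q': array([-1.26315643e+00,  2.20417797e-01,  1.52647649e+00, -3.40828738e-06,
        1.39468275e+00, -1.26095287e-01]), 'qvel': array([-1.96873670e-04, -1.66476690e-03, -7.03729009e-04,  6.74132615e-05,
       -7.06732501e-04, -1.26234088e-03]), 'tau': array([ 5.82989196e-04, -4.96847785e+01, -3.89747250e+01, -1.00470186e-04,
        7.71251762e-04,  6.77109227e-06]), 'eef_pos': array([ 0.26266501, -0.56713497,  0.23130107]), 'ee_rot': array([ 7.93028728e-06,  9.76576181e-01,  2.15171939e-01, -9.62888281e-07]), 'force': array([ 0.02300186, -0.58970475,  0.78029412]), 'moment': array([ 0.02419853, -0.05859595, -0.00696378]), 'grip_force': 0.0, 'grip_width': 0.08551206751229377}
```

View pics/top0.png

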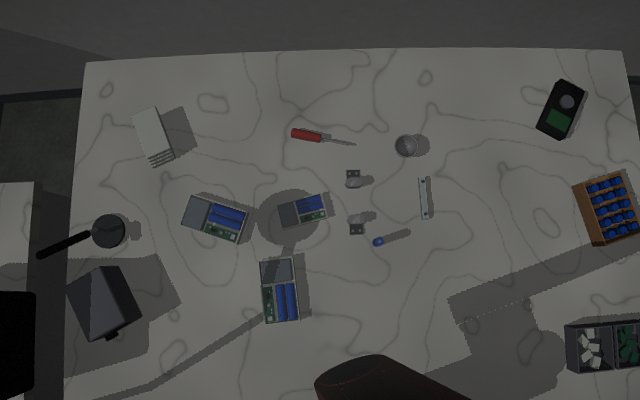

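View pics/scene0.png

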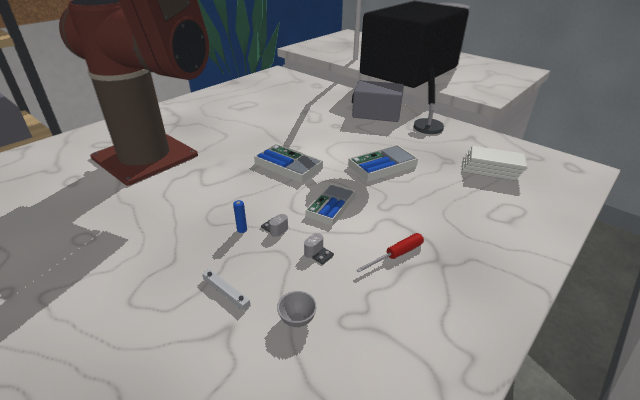

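Power-bank candidates in the top picture are (303,211), (216,218) and (280,290). (303,211) looks smallest, lies just ahead of the gap, and its grey block faces away from it. The blocks are at (352,178) and (357,224), the stop bar at (425,198), and the spare cell at (378,241). I'll measure all three in an enlarged crop.

```bash
cat > h.py <<'E'
import numpy as np, cv2
from rig import r
def params(d):
    K=np.array([[d["fx"],0,d["cx"]],[0,d["fy"],d["cy"]],[0,0,1]]);return K,np.array([d["k1"],0,0,0.]),np.array(d["world_from_camera"])
def proj(d,P):
    K,D,W=params(d);M=np.linalg.inv(W)
    return cv2.projectPoints(np.asarray(P,float).reshape(-1,1,3),cv2.Rodrigues(M[:3,:3])[0],M[:3,3],K,D)[0].reshape(-1,2)
def unproj(d,uv,z):
    K,D,W=params(d);p=cv2.undistortPoints(np.asarray(uv,float).reshape(-1,1,2),K,D).reshape(-1,2)
    v=np.c_[p,np.ones(len(p))]@W[:3,:3].T;o=W[:3,3]
    return o+v*((z-o[2])/v[:,2])[:,None]
def ortho(d,x0,x1,y0,y1,z,ppm):
    # picture: rows up = +x... columns right = -y
    h,w=int((x1-x0)*ppm),int((y1-y0)*ppm)
    v,u=np.mgrid[0:h,0:w];P=np.stack([x1-v/ppm,y1-u/ppm,0*u+z],-1)
    m=proj(d,P).reshape(h,w,2).astype(np.float32)
    return cv2.remap(d["img"],m[...,0],m[...,1],cv2.INTER_CUBIC)[:,:,::-1]
E
python3 - <<'E'
from h import *
d=r.camera("top")
o=ortho(d,.25,.70,-.2,.5,.02,1100)
for i in range(8):
    x=.25+.05*i+.05; y=int((.70-x)*1100); cv2.putText(o,f"{x:.2f}",(0,y),0,.35,(0,0,255))
cv2.imwrite("pics/ortho0.png",o); print(o.shape)
E
```

```text
Traceback (most recent call last):
cv2.error: OpenCV(4.12.0) :-1: error: (-5:Bad argument) in function 'putText'
> Overload resolution failed:
>  - Layout of the output array img is incompatible with cv::Mat
>  - Expected Ptr<cv::UMat> for argument 'img'
```

```bash
sed -i 's/cv2.INTER_CUBIC)\[:,:,::-1\]/cv2.INTER_CUBIC)[:,:,::-1].copy()/' h.py
python3 - <<'E'
from h import *
d=r.camera("top")
o=ortho(d,.25,.70,-.2,.5,.02,1100)
cv2.imwrite("pics/ortho0.png",o); print(o.shape)
E
```

```text
(494, 770, 3)
```

View pics/ortho0.png

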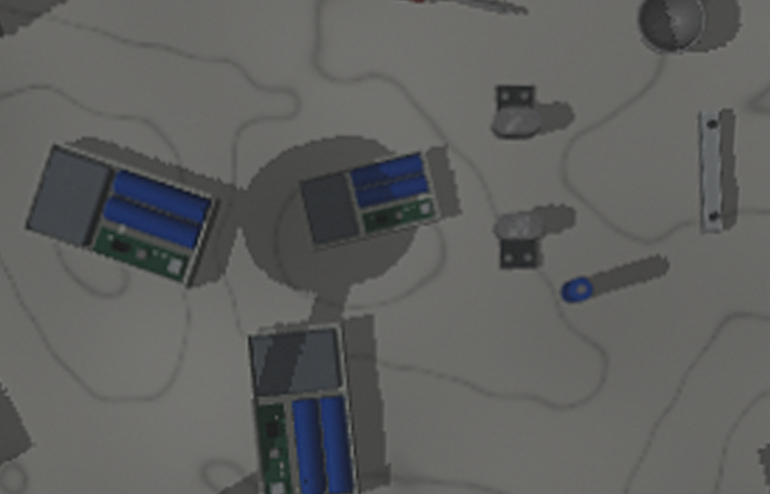

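Bank confirmed: (303,211) in top, with ortho corners at about (300,182), (424,150), (440,217) and (317,250), so roughly 117 x 63 mm. The other two are clearly larger. The plan is to square it with a two-finger push on its near long side, then push it through from the back end. First I'll move up and over for a wrist view.

>>> move_arm([
  {"z": -4, "spin": 0.145},
  {"z": -4, "spin": 0.145},
  {"z": -4, "spin": 0.144},
  {"x": 1.8, "y": -5.6},
  {"x": 1.8, "y": -5.6},
])

```text
validation failed for argument at $.pl...
```

>>> move_arm([
  {"x": 1.8, "y": -5.6},
  {"x": 1.8, "y": -5.6},
  {"x": 1.8, "y": -5.6},
  {"x": 1.8, "y": -5.6},
  {"x": 1.8, "y": -5.6},
])

```text
validation failed for argument at $.pl...
```

>>> move_arm([
  {"x": 1.8, "y": -5.6},
  {"x": 1.8, "y": -5.6},
  {"x": 1.8, "y": -5.6},
  {"x": 1.8, "y": -5.6},
  {},
], gripper=0.55)

```text
validation failed for argument at $.pl...
```

```bash
python3 - <<'E'
from h import *
d=r.camera("wrist"); cv2.imwrite("pics/w1.png",d["img"][:,:,::-1])
s=r.get_state();print(s["clock"],s["eef_pos"],s["ee_rot"],s["grip_width"],s["q"]);print(d["world_from_camera"],d["fx"],d["k1"])
E
```

```text
1.15 [ 0.26268509 -0.56710808  0.23130644] [ 5.40288616e-06  9.76572450e-01  2.15188868e-01 -1.64832633e-05] 0.08532264740429724 [-1.26309603e+00  2.20385753e-01  1.52650384e+00 -3.43417766e-05
  1.39469529e+00 -1.26064136e-01]
[[ 4.21139556e-01 -8.60688395e-01 -2.86106556e-01  3.35856588e-01]
 [-9.06995316e-01 -3.99295005e-01 -1.33876792e-01 -5.33738510e-01]
 [ 9.85281986e-04  3.15878119e-01 -9.48799264e-01  3.73370731e-01]
 [ 0.00000000e+00  0.00000000e+00  0.00000000e+00  1.00000000e+00]] 301.7280936757363 -0.0577727554866265
```

View pics/w1.png

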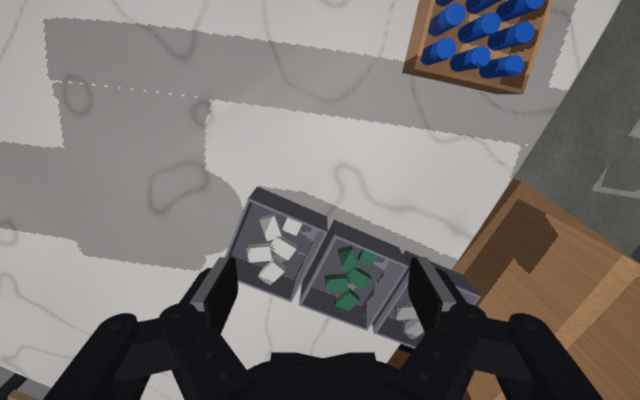

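The moves were refused and the arm hasn't moved, so I'll retry with every key filled in. The wrist view shows only the parts bins, and image up is tool +x.

>>> move_arm([
  {"x": 0, "y": 0, "z": -4, "spin": 0.145},
  {"x": 0, "y": 0, "z": -4, "spin": 0.145},
  {"x": 0, "y": 0, "z": -4, "spin": 0.144},
  {"x": 1.8, "y": -5.6, "z": 0, "spin": 0},
  {"x": 1.8, "y": -5.6, "z": 0, "spin": 0},
])

```text
clock: 1.78
eef_pos: [0.2989, -0.4544, 0.3517]
ee_rot: [0.0, 1.0, -0.001, 0.0]
force: [-0.4, 0.2, 0.2]
grip_width: 0.0854
grip_force: 0.0
```

>>> move_arm([
  {"x": 1.6, "y": -5.5, "z": 0, "spin": 0},
  {"x": 1.6, "y": -5.5, "z": 0, "spin": 0},
  {"x": 1.6, "y": -5.5, "z": 0, "spin": 0},
  {"x": 1.6, "y": -5.5, "z": 0, "spin": 0},
  {"x": 1.6, "y": -5.5, "z": 0, "spin": 0},
])

```text
clock: 2.4
eef_pos: [0.3789, -0.1784, 0.3516]
ee_rot: [0.0, 1.0, -0.0, 0.0]
force: [1.0, -0.0, 0.7]
grip_width: 0.0854
grip_force: 0.0
```

>>> move_arm([
  {"x": 1.6, "y": -5.5, "z": 0, "spin": 0},
  {"x": 1.6, "y": -5.5, "z": 0, "spin": 0},
  {"x": 1.6, "y": -5.5, "z": 0, "spin": 0},
  {"x": 1.6, "y": -5.5, "z": 0, "spin": 0},
  {"x": 0, "y": 0, "z": 0, "spin": 0},
], gripper=0.55)

```text
clock: 3.02
eef_pos: [0.443, 0.0435, 0.3513]
ee_rot: [-0.0, 1.0, 0.003, 0.0]
force: [0.1, -0.9, -0.1]
grip_width: 0.0473
grip_force: 0.0
```

```bash
python3 - <<'E'
from h import *
d=r.camera("wrist"); cv2.imwrite("pics/w2.png",d["img"][:,:,::-1])
np.save("w2.npy",d,allow_pickle=True)
s=r.get_state();print(s["clock"],s["eef_pos"],s["ee_rot"],s["grip_width"],s["q"]);print(d["world_from_camera"])
E
```

```text
3.075 [0.44278261 0.04160192 0.35127794] [ 9.18071193e-05  9.99997691e-01  2.14498989e-03 -8.73808738e-05] 0.0466638013395623 [-8.38370152e-02 -2.75493607e-01  1.79090542e+00 -1.98249515e-04
  1.62633919e+00  1.48265834e+00]
[[ 7.34065069e-03 -9.48919348e-01 -3.15433332e-01  5.23672617e-01]
 [-9.99972950e-01 -7.11192494e-03 -1.87617759e-03  4.30480645e-02]
 [-4.62996960e-04  3.15438571e-01 -9.48945885e-01  4.93416726e-01]
 [ 0.00000000e+00  0.00000000e+00  0.00000000e+00  1.00000000e+00]]
```

View pics/w2.png

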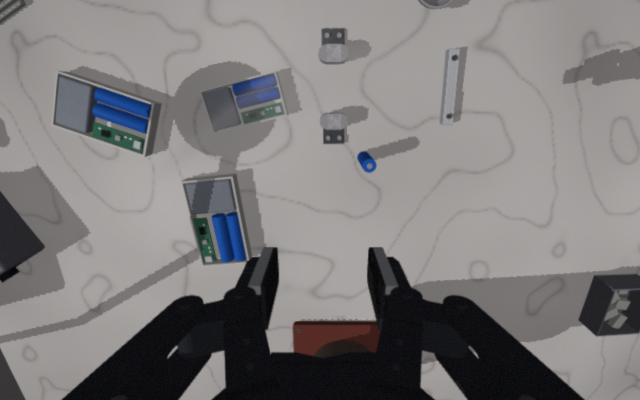

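The view shows the bank at (245,101), the blocks at (334,45) and (334,128), the stop bar at (452,86), and the spare cell at (367,161). I'll go lower for a sharper measurement.

>>> move_arm([
  {"x": 1, "y": -1.5, "z": 5, "spin": 0},
  {"x": 1, "y": -1.5, "z": 5, "spin": 0},
  {"x": 0, "y": 0, "z": 4.5, "spin": 0},
  {"x": 0, "y": 0, "z": 0, "spin": 0},
  {"x": 0, "y": 0, "z": 0, "spin": 0},
])

```text
clock: 3.7
eef_pos: [0.4638, 0.0688, 0.2083]
ee_rot: [0.0, 1.0, -0.001, 0.001]
force: [0.6, -0.1, 0.7]
grip_width: 0.047
grip_force: 0.0
```

```bash
python3 - <<'E'
from h import *
d=r.camera("wrist"); np.save("w3.npy",d,allow_pickle=True)
s=r.get_state();print(s["clock"],s["eef_pos"],s["ee_rot"],s["grip_width"])
o=ortho(d,.44,.63,-.17,.24,.018,1900); print(o.shape); cv2.imwrite("pics/o3.png",cv2.convertScaleAbs(o,alpha=1.2))
E
```

```text
3.75 [0.46438901 0.06899958 0.20901293] [ 1.19758153e-04  9.99997679e-01 -7.77504137e-04  2.00582011e-03] 0.046903408175336246
(361, 779, 3)
```

View pics/o3.png

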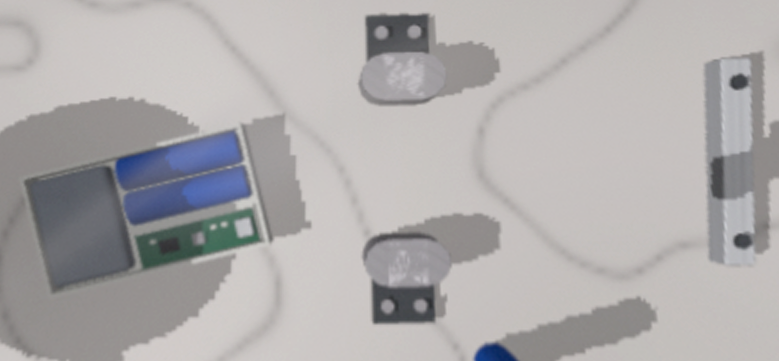

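Bank corners in this ortho are at (24,180), (240,127), (267,243) and (53,291). The block tops are at about (404,75) and (407,262), and the bar's near top edge runs (721,58) to (725,264).

```bash
python3 - <<'E'
from h import *
d=np.load("w3.npy",allow_pickle=True).item()
def q(uv,z):
    uv=np.asarray(uv,float); P=np.c_[.63-uv[:,1]/1900,.24-uv[:,0]/1900,0*uv[:,0]+.018]
    return unproj(d,proj(d,P),z)
b=q([(404,75),(407,262)],.03); s=q([(721,58),(725,264)],.016); f=q([(365,14),(429,14),(374,323),(435,323)],.005)
k=q([(24,180),(240,127),(267,243),(53,291)],.018)
for n,v in (("blocks",b),("stop",s),("foot",f),("bank",k)): print(n,v[:,:2].round(4).tolist(),v[:,:2].mean(0).round(4))
for v in (b,s): e=v[0]-v[1]; print(np.degrees(np.arctan2(e[1],e[0])),np.hypot(*e[:2]))
e=(k[1]+k[2]-k[0]-k[3])/2;print(np.degrees(np.arctan2(e[1],e[0])),np.hypot(*e[:2]))
E
```

```text
blocks [[0.5889, 0.0288], [0.494, 0.0273]] [0.5414 0.0281]
stop [[0.5998, -0.1407], [0.4907, -0.1428]] [ 0.5453 -0.1418]
foot [[0.6257, 0.0471], [0.6257, 0.0121], [0.4567, 0.0422], [0.4567, 0.0088]] [0.5412 0.0276]
bank [[0.5353, 0.2274], [0.5632, 0.1137], [0.5021, 0.0995], [0.4768, 0.2121]] [0.5193 0.1632]
0.9191047921036548 0.09488196540525394
1.1124245797775463 0.10909359616577036
-76.7817625387474 0.11623747052758855
```

>>> move_arm([
  {"x": -1.1, "y": -4.8, "z": 0, "spin": -0.022},
  {"x": -1.2, "y": -4.8, "z": 0, "spin": 0},
  {"x": 0, "y": 0, "z": 5.5, "spin": 0},
  {"x": 0, "y": 0, "z": 5.5, "spin": 0},
  {"x": 0, "y": 0, "z": 4, "spin": 0},
])

```text
clock: 4.38
eef_pos: [0.4402, 0.1658, 0.0568]
ee_rot: [-0.0, 1.0, 0.011, 0.002]
force: [0.7, 0.5, -0.8]
grip_width: 0.0469
grip_force: 0.0
```

>>> move_arm([
  {"x": 0, "y": 0, "z": 2, "spin": 0},
  {"x": 0, "y": 0, "z": 2, "spin": 0},
  {"x": 0, "y": 0, "z": 1, "spin": 0},
  {"x": 0, "y": 0, "z": 0, "spin": 0},
  {"x": 0, "y": 0, "z": 0, "spin": 0},
])

```text
clock: 5.0
eef_pos: [0.4401, 0.1658, 0.0076]
ee_rot: [-0.0, 1.0, 0.011, 0.001]
force: [0.9, -0.3, -0.0]
grip_width: 0.0469
grip_force: 0.0
```

>>> move_arm([
  {"x": 1.2, "y": 0, "z": 0.2, "spin": 0},
  {"x": 0.8, "y": 0, "z": 0, "spin": 0},
  {"x": 0.4, "y": 0, "z": 0, "spin": 0},
  {"x": 0.4, "y": 0, "z": 0, "spin": 0},
  {"x": 0.4, "y": 0, "z": 0, "spin": 0},
])

```text
clock: 5.62
eef_pos: [0.4705, 0.1663, 0.0041]
ee_rot: [0.0, 1.0, 0.011, -0.001]
force: [-1.6, 0.1, -0.3]
grip_width: 0.0471
grip_force: 0.5
```

>>> move_arm([
  {"x": 0.4, "y": 0, "z": 0, "spin": 0},
  {"x": 0.4, "y": 0, "z": 0, "spin": 0},
  {"x": 0.4, "y": 0, "z": 0, "spin": 0},
  {"x": 0.3, "y": 0, "z": 0, "spin": 0},
  {"x": 0.2, "y": 0, "z": 0, "spin": 0},
])

```text
clock: 6.25
eef_pos: [0.488, 0.1667, 0.0043]
ee_rot: [-0.0, 1.0, 0.011, -0.0]
force: [-1.2, 0.8, 0.4]
grip_width: 0.0474
grip_force: 0.4
```

```bash
python3 - <<'E'
from h import *
d=r.camera("wrist"); np.save("w4.npy",d,allow_pickle=True)
s=r.get_state();print(s["clock"],s["eef_pos"],s["force"])
cv2.imwrite("pics/w4.png",cv2.convertScaleAbs(d["img"][:,:,::-1],alpha=1.2))
E
```

```text
6.3 [0.48818052 0.16662136 0.00434669] [-0.42827129  0.04129339 -0.10551555]
```

View pics/w4.png

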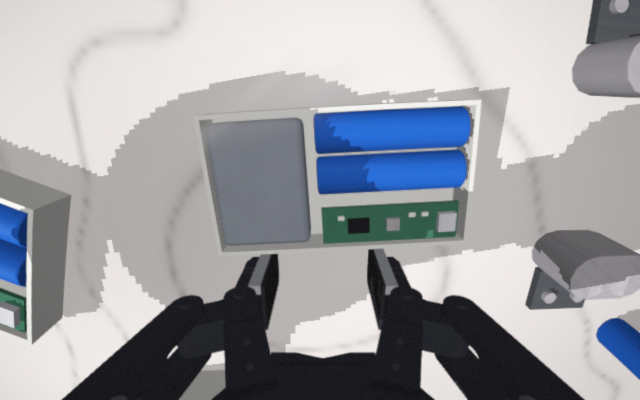

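The bank is nearly squared: corners at (197,115), (480,100), (463,238) and (220,255), with the fingers at its near wall.

```bash
python3 - <<'E'
from h import *
d=np.load("w4.npy",allow_pickle=True).item()
k=unproj(d,[(197,115),(480,100),(463,238),(220,255)],.018)[:,:2]
e=(k[1]+k[2]-k[0]-k[3])/2
print(k.round(4).tolist(),k.mean(0),np.degrees(np.arctan2(e[1],e[0])),np.hypot(*e),np.degrees(np.arctan2(*(k[2]-k[3])[::-1])))
print(unproj(d,[(640,40),(640,290)],.03))
E
```

```text
[[0.5619, 0.2196], [0.5708, 0.1026], [0.5083, 0.0994], [0.4968, 0.2153]] [0.53445904 0.15921433] -84.99378875173502 0.1168912911590214 -84.32590599652448
[[0.59617417 0.04830445 0.03      ]
 [0.48625798 0.00787699 0.03      ]]
```

>>> move_arm([
  {"x": 0.15, "y": 0, "z": 0, "spin": 0},
  {"x": 0.2, "y": 0, "z": 0, "spin": 0},
  {"x": 0.2, "y": 0, "z": 0, "spin": 0},
  {"x": 0.1, "y": 0, "z": 0, "spin": 0},
  {"x": 0, "y": 0, "z": 0, "spin": 0},
])

```text
clock: 6.92
eef_pos: [0.4944, 0.1668, 0.0043]
ee_rot: [0.0, 1.0, 0.011, 0.0]
force: [0.2, -0.9, 0.0]
grip_width: 0.0469
grip_force: 0.2
```

>>> move_arm([
  {"x": -2, "y": 0, "z": 0, "spin": 0},
  {"x": -2, "y": 0, "z": -2, "spin": 0},
  {"x": 0, "y": 0, "z": -6, "spin": 0},
  {"x": 0, "y": 0, "z": -6, "spin": 0},
  {"x": 0, "y": 0, "z": -6, "spin": 0},
])

```text
clock: 7.55
eef_pos: [0.4542, 0.1658, 0.2064]
ee_rot: [-0.0, 1.0, 0.011, 0.001]
force: [1.1, -1.3, -0.4]
grip_width: 0.0469
grip_force: 0.0
```

```bash
python3 - <<'E'
from h import *
for i in range(3): d=r.camera("wrist")
np.save("w5.npy",d,allow_pickle=True)
s=r.get_state();print(s["clock"],s["eef_pos"],s["ee_rot"])
o=ortho(d,.44,.63,-.17,.24,.018,1900); cv2.imwrite("pics/o5.png",cv2.convertScaleAbs(o,alpha=1.2))
E
```

```text
7.7 [0.45729878 0.1664164  0.20899502] [-7.76469290e-04  9.99929057e-01  1.08787225e-02  4.78865251e-03]
```

View pics/o5.png

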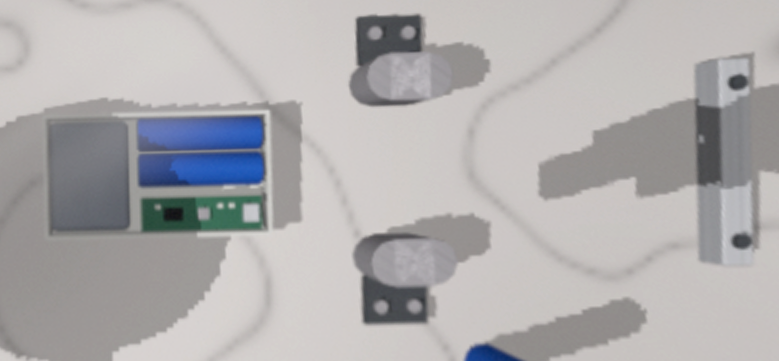

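Bank squared: corners at (45,119), (269,110), (272,228) and (49,237), centred on the gap line within about 1 mm and 1° off. Next I'll turn the tool for the back push and narrow the fingers.

>>> move_arm([
  {"x": 1.5, "y": -1.5, "z": 0, "spin": -0.174},
  {"x": 1.5, "y": -1.5, "z": 0, "spin": -0.174},
  {"x": 1.5, "y": -1.5, "z": 0, "spin": -0.174},
  {"x": 0, "y": 0, "z": 0, "spin": -0.174},
  {"x": 0, "y": 0, "z": 0, "spin": -0.174},
], gripper=0.25)

```text
clock: 8.32
eef_pos: [0.4885, 0.2182, 0.2022]
ee_rot: [-0.0, 0.901, 0.434, -0.001]
force: [-0.4, 0.1, 0.2]
grip_width: 0.0215
grip_force: 0.0
```

>>> move_arm([
  {"x": 0, "y": 0, "z": 0, "spin": -0.174},
  {"x": 0, "y": 0, "z": 0, "spin": -0.174},
  {"x": 0, "y": 0, "z": 0, "spin": -0.174},
  {"x": 0, "y": 0, "z": 0, "spin": -0.174},
  {"x": 0, "y": 0, "z": 0, "spin": 0},
])

```text
clock: 8.95
eef_pos: [0.4886, 0.218, 0.2027]
ee_rot: [-0.001, 0.702, 0.713, -0.001]
force: [0.0, 0.5, 0.1]
grip_width: 0.0213
grip_force: 0.0
```

>>> move_arm([
  {"x": 0, "y": 0, "z": 0, "spin": 0},
  {"x": 0, "y": 0, "z": 0, "spin": 0},
  {"x": 0, "y": 0, "z": 0, "spin": 0},
  {"x": 0, "y": 0, "z": 0, "spin": 0},
  {"x": 0, "y": 0, "z": 0, "spin": 0},
])

```text
clock: 9.57
eef_pos: [0.4894, 0.2183, 0.2043]
ee_rot: [0.0, 0.701, 0.713, 0.0]
force: [-0.3, 0.2, 0.1]
grip_width: 0.0212
grip_force: 0.0
```

```bash
cat > st.py <<'E'
from h import *
s=r.get_state();w,x,y,z=s["ee_rot"];th=np.arctan2(2*(x*y+w*z),1-2*(y*y+z*z));p=s["eef_pos"]
g=np.radians(-88.8);dx=p[:2]-[.5413,.028]
print(s["clock"],p.round(4),"head",np.degrees(th).round(2),"gauge x,y",(dx@[np.cos(g),np.sin(g)]).round(4),(dx@[-np.sin(g),np.cos(g)]).round(4),s["grip_width"],s["force"].round(1),s["q"].round(2))
E
python3 st.py
```

```text
9.575 [0.4894 0.2183 0.2043] head 90.96 gauge x,y -0.1913 -0.048 0.0211978332408036 [-0.3  0.2  0.1] [0.27 0.03 1.79 0.   1.32 0.26]
```

>>> move_arm([
  {"x": 1.6, "y": 2.3, "z": 0, "spin": -0.004},
  {"x": 1.6, "y": 2.4, "z": 0, "spin": 0},
  {"x": 0, "y": 0, "z": 5, "spin": 0},
  {"x": 0, "y": 0, "z": 5, "spin": 0},
  {"x": 0, "y": 0, "z": 5, "spin": 0},
])

```text
clock: 10.2
eef_pos: [0.5358, 0.2513, 0.053]
ee_rot: [0.0, 0.7, 0.714, 0.0]
force: [-0.4, 1.1, -0.3]
grip_width: 0.0211
grip_force: 0.0
```

>>> move_arm([
  {"x": 0, "y": 0, "z": 2, "spin": 0},
  {"x": 0, "y": 0, "z": 2, "spin": 0},
  {"x": 0, "y": 0, "z": 0.8, "spin": 0},
  {"x": 0, "y": 0, "z": 0, "spin": 0},
  {"x": 0, "y": 0, "z": 0, "spin": 0},
])

```text
clock: 10.82
eef_pos: [0.5369, 0.2516, 0.0078]
ee_rot: [0.001, 0.7, 0.715, 0.001]
force: [0.3, 0.2, -0.7]
grip_width: 0.021
grip_force: 0.0
```

```bash
python3 st.py
```

```text
10.825 [0.5369 0.2516 0.0078] head 91.21 gauge x,y -0.2236 0.0003 0.020975524370295255 [ 0.3  0.2 -0.7] [0.31 0.4  1.76 0.   0.98 0.28]
```

>>> move_arm([
  {"x": -1.5, "y": 0, "z": 0.2, "spin": 0},
  {"x": -0.6, "y": 0, "z": 0, "spin": 0},
  {"x": -0.5, "y": 0, "z": 0, "spin": 0},
  {"x": -0.6, "y": 0, "z": 0, "spin": 0},
  {"x": -0.6, "y": 0, "z": 0, "spin": 0},
])

```text
clock: 11.45
eef_pos: [0.5367, 0.213, 0.0046]
ee_rot: [0.0, 0.7, 0.715, 0.0]
force: [0.5, 1.5, 1.5]
grip_width: 0.0214
grip_force: 0.8
```

>>> move_arm([
  {"x": -0.6, "y": 0, "z": 0, "spin": 0},
  {"x": -0.6, "y": 0, "z": 0, "spin": 0},
  {"x": -0.6, "y": 0, "z": 0, "spin": 0},
  {"x": -0.4, "y": 0, "z": 0, "spin": 0},
  {"x": 0, "y": 0, "z": 0, "spin": 0},
])

```text
clock: 12.08
eef_pos: [0.5368, 0.1906, 0.0041]
ee_rot: [0.0, 0.7, 0.714, -0.0]
force: [-0.4, -0.0, 0.1]
grip_width: 0.0211
grip_force: 0.0
```

```bash
python3 st.py; python3 - <<'E'
from h import *
d=r.camera("top")
o=ortho(d,.44,.64,-.17,.25,.02,1900); cv2.imwrite("pics/o6.png",cv2.convertScaleAbs(o,alpha=2))
E
```

```text
12.075 [0.5368 0.1906 0.0041] head 91.18 gauge x,y -0.1626 -0.0011 0.02106983402134954 [-0.4 -0.   0.1] [ 0.2   0.36  1.82 -0.    0.96  0.18]
```

View pics/o6.png

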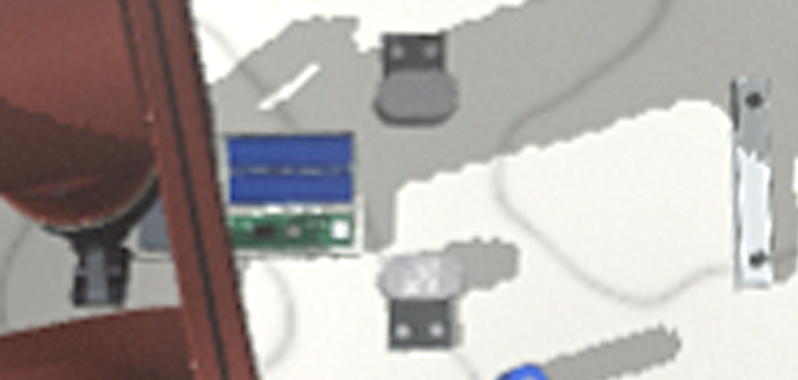

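The bank is flush on the fingers, with its front end near (358,192), against a gap middle of about row 187. That's within about 1 mm after parallax. Pushing on gently while watching force.

>>> move_arm([
  {"x": -0.5, "y": 0.05, "z": 0, "spin": 0},
  {"x": -0.5, "y": 0, "z": 0, "spin": 0},
  {"x": -0.5, "y": 0, "z": 0, "spin": 0},
  {"x": -0.5, "y": 0, "z": 0, "spin": 0},
  {"x": -0.5, "y": 0, "z": 0, "spin": 0},
])

```text
clock: 12.75
eef_pos: [0.538, 0.1658, 0.0043]
ee_rot: [0.0, 0.7, 0.714, -0.0]
force: [-0.0, 1.0, -0.3]
grip_width: 0.0211
grip_force: 0.4
```

```bash
python3 st.py
```

```text
12.75 [0.538  0.1658 0.0043] head 91.2 gauge x,y -0.1379 -0.0004 0.021101052497214855 [-0.   1.  -0.3] [ 0.16  0.35  1.84 -0.    0.95  0.14]
```

>>> move_arm([
  {"x": -0.5, "y": 0, "z": 0, "spin": 0},
  {"x": -0.5, "y": 0, "z": 0, "spin": 0},
  {"x": -0.5, "y": 0, "z": 0, "spin": 0},
  {"x": -0.5, "y": 0, "z": 0, "spin": 0},
  {"x": -0.5, "y": 0, "z": 0, "spin": 0},
])

```text
clock: 13.38
eef_pos: [0.5385, 0.1409, 0.0043]
ee_rot: [-0.0, 0.7, 0.714, -0.0]
force: [-0.8, 1.4, -0.4]
grip_width: 0.0216
grip_force: 0.4
```

```bash
python3 st.py; python3 - <<'E'
from h import *
d=r.camera("wrist");cv2.imwrite("pics/w7.png",d["img"][:,:,::-1])
d=r.camera("top")
o=ortho(d,.44,.64,-.17,.25,.02,1900); cv2.imwrite("pics/o7.png",cv2.convertScaleAbs(o,alpha=2))
E
```

```text
13.375 [0.5385 0.1409 0.0043] head 91.2 gauge x,y -0.1129 -0.0004 0.02156142926377733 [-0.8  1.4 -0.4] [0.11 0.34 1.85 0.   0.95 0.09]
```

Force is still about 1 N with the front end inside the gap, so it isn't touching hard. Continuing.

>>> move_arm([
  {"x": -0.6, "y": 0, "z": 0, "spin": 0},
  {"x": -0.6, "y": 0, "z": 0, "spin": 0},
  {"x": -0.6, "y": 0, "z": 0, "spin": 0},
  {"x": -0.6, "y": 0, "z": 0, "spin": 0},
  {"x": -0.6, "y": 0, "z": 0, "spin": 0},
])

```text
clock: 14.1
eef_pos: [0.5392, 0.1108, 0.0044]
ee_rot: [0.0, 0.7, 0.714, 0.0]
force: [0.6, 1.8, 0.8]
grip_width: 0.0218
grip_force: 0.8
```

>>> move_arm([
  {"x": -0.6, "y": 0, "z": 0, "spin": 0},
  {"x": -0.6, "y": 0, "z": 0, "spin": 0},
  {"x": -0.6, "y": 0, "z": 0, "spin": 0},
  {"x": -0.6, "y": 0, "z": 0, "spin": 0},
  {"x": -0.6, "y": 0, "z": 0, "spin": 0},
])

```text
clock: 14.72
eef_pos: [0.5398, 0.0808, 0.0043]
ee_rot: [-0.0, 0.7, 0.714, -0.0]
force: [-0.1, 2.3, 1.5]
grip_width: 0.0211
grip_force: 0.8
```

```bash
python3 st.py; python3 - <<'E'
from h import *
def blue(d):
    i=cv2.cvtColor(d["img"],cv2.COLOR_RGB2HSV); m=cv2.inRange(i,(105,150,40),(125,255,255))
    n,l,s,c=cv2.connectedComponentsWithStats(m)
    for k in range(1,n):
        if s[k,4]>25:
            P=unproj(d,np.argwhere(l==k)[:,::-1],.02)[:,:2]
            (cx,cy),wh,a=cv2.minAreaRect(P.astype(np.float32)*1000)
            print(s[k].tolist(),P.mean(0).round(4),np.round(wh),round(a,1))
blue(r.camera("scene"))
E
```

```text
14.725 [0.5398 0.0808 0.0043] head 91.2 gauge x,y -0.0529 -0.0004 0.021135812106737244 [-0.1  2.3  1.5] [ 0.    0.32  1.88  0.    0.94 -0.02]
[319, 0, 23, 26, 300] [-0.8989  1.8714] [163. 813.] 44.2
[185, 9, 53, 83, 1736] [-0.5244  0.5993] [ 205. 1511.] 55.9
[229, 33, 16, 44, 287] [-0.4931  0.7221] [ 39. 704.] 55.4
[246, 56, 5, 19, 44] [-0.346   0.6539] [ 12. 247.] 52.9
[258, 150, 34, 17, 296] [0.2956 0.2075] [94. 43.] 5.7
[360, 157, 36, 16, 297] [0.5098 0.3584] [89. 43.] 70.8
[234, 201, 13, 32, 283] [ 0.4201 -0.0124] [ 21. 109.] 54.6
[268, 236, 35, 25, 403] [ 0.5594 -0.017 ] [32. 67.] 1.5
```

>>> move_arm([
  {"x": -0.6, "y": 0, "z": 0, "spin": 0},
  {"x": -0.6, "y": 0, "z": 0, "spin": 0},
  {"x": -0.6, "y": 0, "z": 0, "spin": 0},
  {"x": -0.6, "y": 0, "z": 0, "spin": 0},
  {"x": -0.6, "y": 0, "z": 0, "spin": 0},
])

```text
clock: 15.4
eef_pos: [0.5403, 0.0508, 0.0042]
ee_rot: [-0.0, 0.7, 0.714, -0.0]
force: [0.7, 0.9, 0.8]
grip_width: 0.0212
grip_force: 0.6
```

>>> move_arm([
  {"x": -0.6, "y": 0, "z": 0, "spin": 0},
  {"x": -0.6, "y": 0, "z": 0, "spin": 0},
  {"x": -0.6, "y": 0, "z": 0, "spin": 0},
  {"x": -0.6, "y": 0, "z": 0, "spin": 0},
  {"x": -0.6, "y": 0, "z": 0, "spin": 0},
])

```text
clock: 16.02
eef_pos: [0.541, 0.0208, 0.0042]
ee_rot: [-0.0, 0.7, 0.714, -0.0]
force: [0.1, 1.1, -0.3]
grip_width: 0.0215
grip_force: 0.4
```

>>> move_arm([
  {"x": -0.6, "y": 0, "z": 0, "spin": 0},
  {"x": -0.6, "y": 0, "z": 0, "spin": 0},
  {"x": -0.5, "y": 0, "z": 0, "spin": 0},
  {"x": -0.4, "y": 0, "z": 0, "spin": 0},
  {"x": -0.3, "y": 0, "z": 0, "spin": 0},
])

```text
clock: 16.65
eef_pos: [0.5415, -0.003, 0.0043]
ee_rot: [-0.0, 0.7, 0.714, -0.0]
force: [-0.5, 0.8, -0.3]
grip_width: 0.0212
grip_force: 0.4
```

```bash
python3 st.py
```

```text
16.65 [ 0.5415 -0.003   0.0043] head 91.2 gauge x,y 0.031 -0.0005 0.021245034587071162 [-0.5  0.8 -0.3] [-0.15  0.31  1.89  0.    0.94 -0.17]
```

8 mm to go, so creep until the force rises.

>>> move_arm([
  {"x": -0.2, "y": 0, "z": 0, "spin": 0},
  {"x": -0.2, "y": 0, "z": 0, "spin": 0},
  {"x": -0.1, "y": 0, "z": 0, "spin": 0},
  {"x": -0.1, "y": 0, "z": 0, "spin": 0},
  {"x": -0.1, "y": 0, "z": 0, "spin": 0},
])

```text
clock: 17.27
eef_pos: [0.5417, -0.0098, 0.0043]
ee_rot: [-0.0, 0.7, 0.715, 0.0]
force: [-0.7, 0.7, -0.8]
grip_width: 0.0216
grip_force: 0.4
```

>>> move_arm([
  {"x": -0.1, "y": 0, "z": 0, "spin": 0},
  {"x": -0.1, "y": 0, "z": 0, "spin": 0},
  {"x": -0.05, "y": 0, "z": 0, "spin": 0},
  {"x": -0.05, "y": 0, "z": 0, "spin": 0},
  {"x": 0, "y": 0, "z": 0, "spin": 0},
])

```text
clock: 17.9
eef_pos: [0.5416, -0.0102, 0.0043]
ee_rot: [-0.001, 0.7, 0.714, 0.001]
force: [-0.1, 10.8, 1.5]
grip_width: 0.0215
grip_force: 5.9
```

```bash
python3 st.py
```

```text
17.9 [ 0.5416 -0.0102  0.0043] head 91.19 gauge x,y 0.0382 -0.0005 0.021523424293403506 [-0.1 10.8  1.5] [-0.17  0.31  1.89  0.    0.94 -0.19]
```

It stopped at 38 mm with 10.8 N; I expected 39 mm, so this is the stop bar. One slightly firmer press to seat it square, then back out straight and lift.

>>> move_arm([
  {"x": -0.1, "y": 0, "z": 0, "spin": 0},
  {"x": -0.1, "y": 0, "z": 0, "spin": 0},
  {"x": 0, "y": 0, "z": 0, "spin": 0},
  {"x": 0, "y": 0, "z": 0, "spin": 0},
  {"x": 0, "y": 0, "z": 0, "spin": 0},
])

```text
clock: 18.52
eef_pos: [0.5415, -0.0103, 0.0043]
ee_rot: [-0.002, 0.7, 0.714, 0.002]
force: [0.6, 20.5, 3.9]
grip_width: 0.0217
grip_force: 9.9
```

>>> move_arm([
  {"x": 0.3, "y": 0, "z": 0, "spin": 0},
  {"x": 0.5, "y": 0, "z": 0, "spin": 0},
  {"x": 1.2, "y": 0, "z": 0, "spin": 0},
  {"x": 1.5, "y": 0, "z": 0, "spin": 0},
  {"x": 0, "y": 0, "z": -1, "spin": 0},
])

```text
clock: 19.15
eef_pos: [0.54, 0.0215, 0.0138]
ee_rot: [-0.001, 0.699, 0.715, -0.001]
force: [-0.5, -0.6, -0.1]
grip_width: 0.0219
grip_force: 0.0
```

>>> move_arm([
  {"x": 0, "y": 0, "z": -4, "spin": 0},
  {"x": 0, "y": 0, "z": -5, "spin": 0},
  {"x": 0, "y": 0, "z": -6, "spin": 0},
  {"x": 0, "y": 0, "z": -6, "spin": 0},
  {"x": 5, "y": 0, "z": 0, "spin": 0},
])

```text
clock: 19.77
eef_pos: [0.5442, 0.0682, 0.2323]
ee_rot: [0.005, 0.701, 0.713, 0.004]
force: [0.6, 1.8, 0.2]
grip_width: 0.0214
grip_force: 0.0
```

>>> move_arm([
  {"x": 5, "y": 0, "z": 0, "spin": 0},
  {"x": 5, "y": 0, "z": 0, "spin": 0},
  {"x": 5, "y": 0, "z": 0, "spin": 0},
  {"x": 0, "y": 0, "z": 0, "spin": 0},
  {"x": 0, "y": 0, "z": 0, "spin": 0},
])

```text
clock: 20.4
eef_pos: [0.5368, 0.2199, 0.2247]
ee_rot: [0.0, 0.699, 0.715, -0.0]
force: [-0.4, -0.0, 0.5]
grip_width: 0.0214
grip_force: 0.0
```

```bash
python3 st.py; python3 - <<'E'
from h import *
d=r.camera("top"); o=ortho(d,.42,.70,-.19,.16,.018,2100); cv2.imwrite("pics/fin.png",cv2.convertScaleAbs(o,alpha=1.8)); print(o.shape)
E
```

```text
20.4 [0.5368 0.2199 0.2247] head 91.25 gauge x,y -0.192 -0.0005 0.021392991750444477 [-0.4 -0.   0.5] [ 0.25  0.12  1.65 -0.    1.37  0.23]
(587, 735, 3)
```

View pics/fin.png

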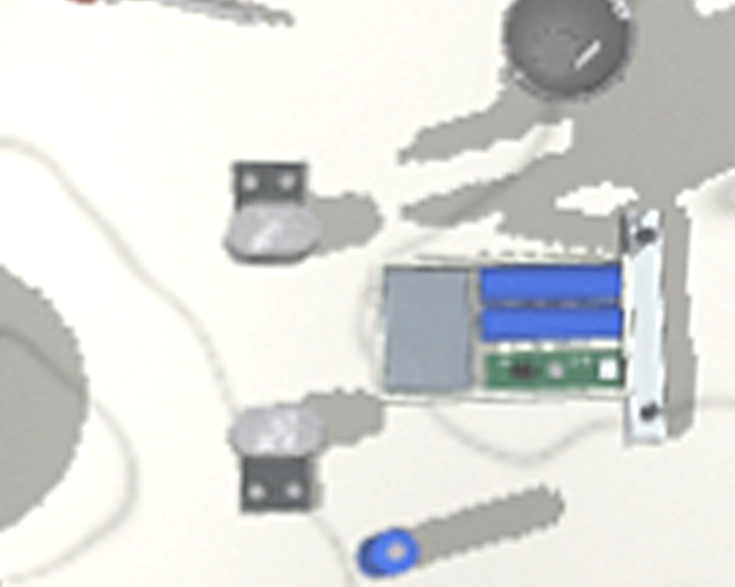

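The bank's front end (col ~625, rows 262–400) rests flush on the stop bar beyond the blocks. The spare cell at (390,552) still stands, the cup and screwdriver haven't moved, and the arm is clear.

```bash
python3 -c "
from rig import r
print(r.finish_job())"
```

```text
the job is handed in; nothing more can be done
None
```

The power bank went through the gauge gap without jamming and rests squarely against the stop bar; the spare cell, cup and screwdriver were left alone, the arm is clear, and the job is handed in at about 20 s.

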